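# Make up two sample kits from the bench stock

## Task

Make up the two sample kits from the stock on the bench. In the yellow tray, stand the amber vial with the orange filling in the round well and lay the white carton flat in the oblong well; in the blue tray, stand the black-capped vial in the round well and the cork stopper, wide end up, in the oblong well. Everything packed must stand level on the floor of its well, and the rest of the stock stays upright where it is.

Things in the scene. Friction and masses are not known exactly. Their poses are not given: they have to be found in the camera images.
- yellow_tray: Yellow plastic kit tray 85 x 190 x 16 mm with a small bar grip at each short end (another 13 mm each); fixed to the bench, it does not move. Origin: centre of its underside, z up, y along its length. Two wells 8 mm deep, floors 8 mm above the bench: the ROUND well, 52 mm across, centred at y = +50 mm, and the OBLONG well, 56 mm along x by 72 mm along y, centred at y = -40 mm (both at x = 0). The tray may be turned either way round.
- blue_tray: Blue plastic kit tray 85 x 190 x 16 mm with a small bar grip at each short end (another 13 mm each); fixed to the bench, it does not move. Origin: centre of its underside, z up, y along its length. Two wells 8 mm deep, floors 8 mm above the bench: the ROUND well, 52 mm across, centred at y = +50 mm, and the OBLONG well, 56 mm along x by 72 mm along y, centred at y = -40 mm (both at x = 0). The tray may be turned either way round.
- amber_vial: Brown-amber glass vial with orange filling and red screw cap, 33 mm across, 80 mm tall (cap: the top 12 mm), 60 g; the cap is fixed on. Origin: centre of its underside, z up. Stands upright on the bench at the start.
- black_cap_vial: Clear glass vial with white filling and black screw cap with a pale centre, 28 mm across, 55 mm tall (cap: the top 9 mm), 30 g; the cap is fixed on. Origin: centre of its underside, z up. Stands upright on the bench at the start.
- cork_stopper: Cork-brown stopper, 28 mm across at its wide end on top, tapering a little downward, 26 mm tall, 15 g. Origin: centre of its underside, z up. Stands upright on the bench at the start.
- white_carton: Small closed plain white carton without buttons, 35 mm along its x by 50 mm along its y, 22 mm tall, 50 g. Origin: centre of its underside, z up; lies flat on the bench.
- clear_vial: Stock that stays: empty clear vial with a red screw cap, 33 mm across, 85 mm tall, loose. Origin: centre of its underside, z up. Stands upright on the bench at the start.
- small_vial: Stock that stays: small clear vial with a white cap, 23 mm across, 42 mm tall, loose. Origin: centre of its underside, z up. Stands upright on the bench at the start.
- blue_cap: Stock that stays: blue plastic bottle cap, 28 mm across, 14 mm tall, loose. Origin: centre of its underside, z up.
- bench_timer: Stock that stays: white bench timer with a grey display and a red button, 45 mm along its x by 60 mm along its y, 18 mm tall, loose. Origin: centre of its underside, z up.
Things that resemble listed ones, but are neither listed nor needed, are in the scene too. Leave any green or turquoise look-alike of the white_carton alone. What is shaped like the black_cap_vial but turquoise is not meant.

How it is judged:
At the end, for the whole second after the job is handed in: Amber vial and white carton in the yellow tray's round and oblong wells, black-capped vial and cork stopper in the blue tray's; each on its well's floor (within 4 mm), level within 0.12 rad, at rest; the other four things within 25 mm of their start, tilted under 0.2 rad (x of amber_vial in the frame of yellow_tray between -0.012 and 0.012 m and y of amber_vial in the frame of yellow_tray between 0.038 and 0.062 m and z of amber_vial in the frame of yellow_tray between 0.004 and 0.012 m and angle between each of amber_vial, white_carton, black_cap_vial, cork_stopper's own z axis and vertical below 0.12 rad and linear speed of each of amber_vial, white_carton, black_cap_vial, cork_stopper below 0.02 m/s and x of white_carton in the frame of yellow_tray between -0.015 and 0.015 m and y of white_carton in the frame of yellow_tray between -0.062 and -0.018 m and z of white_carton in the frame of yellow_tray between 0.004 and 0.012 m and x of black_cap_vial in the frame of blue_tray between -0.0145 and 0.0145 m and y of black_cap_vial in the frame of blue_tray between 0.0355 and 0.0645 m and z of black_cap_vial in the frame of blue_tray between 0.004 and 0.012 m and x of cork_stopper in the frame of blue_tray between -0.016 and 0.016 m and y of cork_stopper in the frame of blue_tray between -0.064 and -0.016 m and z of cork_stopper in the frame of blue_tray between 0.004 and 0.012 m and distance of each of clear_vial, small_vial, blue_cap, bench_timer from where it was at the start of the episode below 0.025 m and angle between each of clear_vial, small_vial, blue_cap, bench_timer's own z axis and vertical below 0.2 rad); the robot touches nothing.
It fails at once if stock that stays behind is pushed more than 25 mm away or tipped over (not (distance of each of clear_vial, small_vial, blue_cap, bench_timer from where it was at the start of the episode below 0.025 m and angle between each of clear_vial, small_vial, blue_cap, bench_timer's own z axis and vertical below 0.2 rad)).
It also fails if it takes over 102 s, if anything falls off the work surface, if the arm or the gripper's body presses on something with over 40 N, if the wrist force passes 120 N, or if a joint passes its speed limit or range.

## Robot

A 6-joint arm with a two-finger parallel gripper is mounted at the origin on a cart in front of the work surface, level with it; the furniture and walls round the work are solid. World frame = base frame: x ahead of the robot, y to its left, z up, the work surface at z = 0. Lengths are in m, angles in rad, forces in N, time in s.
With the tool pointing down it reaches from about 0.25 to 0.775 m from the base axis. Payload 4 kg.
Tool frame: the origin (TCP) lies midway between the tips of the shut fingers; the grasp point (between the pads) lies 19 mm behind it (grip_point_offset is the z of the grasp point in the tool frame, in m); z points along the fingers, y is the line along which they close (so a half turn about z gives the same grasp; the last joint's range is limited). The gripper opens to 94 mm and grips with 3 to 60 N. Pads are 16 mm wide; open, the fingers measure 119 mm over their backs; the gripper's body (75 mm by 177 mm) begins 78 mm behind the grasp point.
Start: joints at [1.222, 0.087, 1.371, -0, 1.684, -0.103], TCP at [0.134, 0.533, 0.206] pointing down, gripper open.
Joint ranges: [-3.1, 3.1], [-0.76, 2.03], [0.27, 2.55], [-1.08, 4.22], [0.17, 2.65], [-2.57, 2.57]. Speed limits (rad/s): [2.79, 2.79, 3.14, 3.14, 3.14, 3.14].

## Interface

Orientations are given as a 3x3 rotation matrix whose columns are the frame's x, y, z axes.
In Python, from station import * gives the robot as it stands.
- The arm moves only by the tool move_arm, never from a script. Its argument "moves" is a list of rows, each a list of 2 entries, a list of its own where there are three numbers: the shift along the tool's x, y, z as a fraction of full scale, then the turn, a rotation vector about the tool's x, y, z as a fraction of full scale. A call has 1 to 20 rows; each row shifts and turns the commanded pose from where the row before left it, along the tool's axes as they then stand; what a row does not reach is not made up. Full scale, the value 1, is 0.5 m for a shift and 0.12 rad for a turn. A row lasts 1/12 s, in which the tool goes at most 41.7 mm and 7.16 degrees, less where a joint would pass 70% of its speed; a pose out of reach is approached as far as the arm can. A call with a number of a shift or a turn outside -1 to 1 is refused whole. A call with a gripper value outside its range is refused whole. "grip" is the gripper's target within -1 to 1 (fully open at 1, half-way at 0, shut at -1), set as the call begins (left out, the last holds). The fingers move at their own pace and stop on an object; "squeeze" is the grip in N (left out, the last holds). Time passes only in rows, so rows that do not move let the fingers close. It gives the time, the measured TCP pose, the force, the opening and the grip force at its end, in the units of the state.
- get_state(): the state, without advancing time (a new reading comes with each control period).
- get_image(name): name is "scene" or "side" or "wrist"; returns a dict with "img" (480x640x3 uint8, red, green, blue), "range_z" (480x640 float32, m along the optical axis (not along the pixel's ray), 0 where there is no reading), "fov_y" (degrees; the focal length in pixels is half the picture's height over the tangent of half this angle, whatever the lens; pixels are square), "cx", "cy" (the principal point, pixels), "R" (3x3) and "t" (3): a world point X has camera coordinates R X + t. Camera axes: x right, y down, z forward; pixel columns grow to the right and rows downward; lengths in m; the calibration is good to about 2 mm. The wrist camera is an equidistant fisheye: a pixel r from the principal point sees the ray r / f radians off the axis. A picture is of the moment at which its call begins.
- sign_off(): hands the job in; it is judged then, once.
The state is a dict: "t": time; "joint_positions": joint angles; "dq": joint speeds; "tau": joint torques, N m; "tcp_pos": TCP position; "orientation": TCP orientation; "force": force on the tool from outside, world axes, zero at the start; "wrist_torque": the same for the moment, N m; "opening": opening from 0.0 (shut) to 1.0 (fully open); "grip_force": force on a finger pad.
Only numpy, scipy, OpenCV 4.12 (cv2) and the standard library are available. Lean on these libraries where they do the work, as an engineer would, in place of code of your own. Each camera call takes 0.05 s, during which the arm holds its last target. There are 200 camera calls.

## Working session

There is one attempt and no reset: what is moved stays moved. The work goes in short steps, Python scripts to look and compute and a tool call to move; the robot and the scene stay as the last step left them, time stands still between calls to the robot, and variables do not carry over. Pictures are saved under pics/ and viewed, at most 14 in all, crops included, and the job is handed in when it is done.

Besides the shell and the picture viewer there is one more tool, called by a JSON object that holds its "api" and its "payload", one argument or row to a line. move_arm: Moves the arm, as the interface text tells. Shift numbers are shares of 0.5 m and turn numbers shares of 0.12 rad, none past 1 either way. Its arguments: {"type":"object","properties":{"moves":{"type":"array","items":{"type":"array"}},"grip":{"type":"number"},"squeeze":{"type":"number"}},"required":["moves"]}

```bash
mkdir -p pics; cat > h.py <<'E'
from station import *
import numpy as np, cv2
def cloud(d):
    h,w=d["range_z"].shape; f=h/2/np.tan(np.radians(d["fov_y"]/2))
    v,u=np.mgrid[:h,:w]; z=d["range_z"]
    P=np.stack([(u-d["cx"])/f*z,(v-d["cy"])/f*z,z],-1)
    return (P-d["t"])@d["R"]   # R^T (P-t)
def save(n,img): cv2.imwrite("pics/"+n,img[...,::-1])
E
python3 - <<'E'
from h import *
s=get_state(); print(s["t"],s["tcp_pos"],s["orientation"])
for n in ["scene","side"]:
    d=get_image(n); save(n+"1.png",d["img"]); np.savez(n+".npz",**d)
    print(n,d["fov_y"],-d["R"].T@d["t"],(d["range_z"]>0).mean())
E
```

```text
0.0 [0.13365546 0.53294357 0.20432421] [[-9.69944273e-01  2.43326003e-01 -7.51070058e-04]
 [ 2.43327055e-01  9.69942129e-01 -2.05186246e-03]
 [ 2.29222999e-04 -2.17294791e-03 -9.99997613e-01]]
scene 52.621591048253094 [-0.15850909  0.65032079  0.45455821] 0.996455078125
side 56.13228737337293 [ 0.60393951 -0.23385297  0.73526277] 0.9961490885416666
```

View pics/scene1.png

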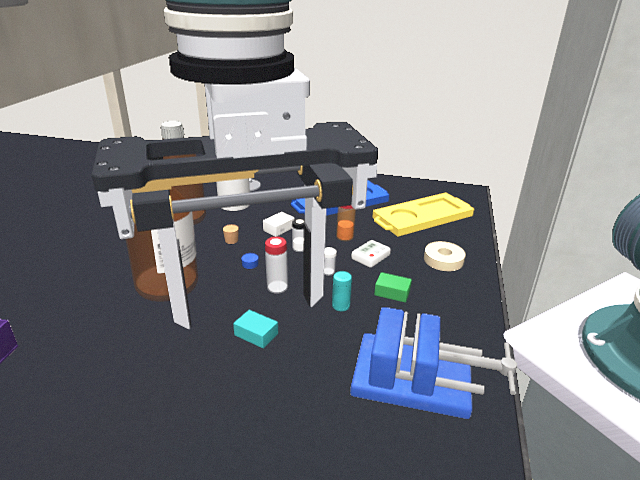

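View pics/side1.png

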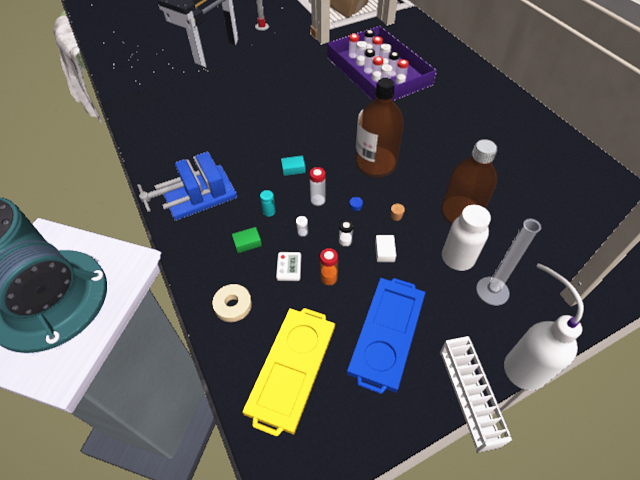

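The side view shows everything. The amber vial is at (329,267) and the black-capped vial at (346,234); the turquoise vial at (267,203) is a decoy. The cork is at (397,212). The white carton is at (386,248): plain white, whereas (289,266) is the timer with its display, and (293,165) turquoise and (247,240) green are decoys. The stock that stays is the clear vial (317,187), small vial (302,226), blue cap (356,203) and timer. The yellow tray is at (290,370), round well at its far end; the blue tray is at (388,335), round well at its near end.

```bash
cat > m.py <<'E'
from h import *
d=dict(np.load("side.npz")); W=cloud(d); img=d["img"]
save("crop.png",cv2.resize(img[150:420,220:450],None,fx=2.2,fy=2.2,interpolation=cv2.INTER_CUBIC))
b=W[275:290,180:210].reshape(-1,3); print("bench z",np.median(b[:,2]),b[:,2].std())
z0=0
m=((W[...,2]>.007)&(W[...,2]<.12)&(d["range_z"]>0)).astype(np.uint8)
n,L,st,_=cv2.connectedComponentsWithStats(m,connectivity=4)
for name,(u,v) in dict(amber=(329,270),black=(346,238),cork=(397,212),carton=(386,248),clear=(317,190),small=(302,228),bcap=(356,203),timer=(289,266),tvial=(267,205),tape=(220,303)).items():
    l=L[v,u]; P=W[L==l] if l else np.zeros((1,3)); zt=np.percentile(P[:,2],96)
    T=P[P[:,2]>zt-.004]; r=cv2.minAreaRect((T[:,:2]*1000).astype(np.float32))
    print(name,l,len(P),"top",zt.round(4),"c",np.round(r[0],1),"size",np.round(r[1],1),"ang",round(r[2],1),"mean",(T[:,:2].mean(0)*1000).round(1))
hsv=cv2.cvtColor(img,cv2.COLOR_RGB2HSV)
for name,lo,hi,(u0,u1,v0,v1) in [("yellow",(22,120,80),(35,255,255),(230,345,290,440)),("blue",(105,120,60),(125,255,255),(340,430,270,400))]:
    k=cv2.inRange(hsv,lo,hi)>0; q=np.zeros_like(k); q[v0:v1,u0:u1]=1; k&=q&(W[...,2]>.013)&(W[...,2]<.02)
    r=cv2.minAreaRect((W[k][:,:2]*1000).astype(np.float32)); print(name,np.round(r[0],1),np.round(r[1],1),r[2])
    k2=q&(W[...,2]>.005)&(W[...,2]<.011)&(cv2.inRange(hsv,lo,hi)>0)
    nn,LL,ss,_=cv2.connectedComponentsWithStats(k2.astype(np.uint8),connectivity=4)
    for i in range(1,nn):
        if ss[i,4]>300: rr=cv2.minAreaRect((W[LL==i][:,:2]*1000).astype(np.float32)); print("  well",ss[i,4],np.round(rr[0],1),np.round(rr[1],1),rr[2])
E
python3 m.py
```

```text
bench z 0.0005890180464803385 0.07701254708082914
amber 94 585 top 0.0817 c [479.9 194. ] size [30.  29.9] ang 17.5 mean [479.5 193.1]
black 91 311 top 0.0568 c [486.2 286.8] size [25.2 24.6] ang 41.6 mean [486.2 286.3]
cork 86 170 top 0.0282 c [570.6 381.7] size [27.8 26.1] ang 67.0 mean [570.8 381.5]
carton 93 473 top 0.0243 c [567.1 286.3] size [35.7 50.3] ang 16.3 mean [567.5 286.1]
clear 81 536 top 0.0869 c [399.8 374.9] size [30.4 31. ] ang 11.3 mean [400.1 374.9]
small 90 195 top 0.0446 c [396.9 282.1] size [19.8 21.8] ang 19.5 mean [396.7 282.1]
bcap 85 130 top 0.0166 c [481.9 384.6] size [27.  26.8] ang 59.6 mean [482.  384.2]
timer 98 650 top 0.019 c [400.1 192.3] size [43.8 56.9] ang 16.8 mean [400.5 191.7]
tvial 84 298 top 0.0571 c [311.6 314.1] size [24.3 24.9] ang 21.9 mean [311.7 313.2]
tape 105 1010 top 0.0205 c [329.   88.4] size [66.1 68.1] ang 41.5 mean [329.3  87.6]
yellow [471.5   8.2] [212.8  85.7] 87.34033203125
  well 621 [472.5  60.8] [50.3 48.5] 20.50119400024414
  well 1507 [468.8 -29.6] [71.3 55.9] 87.38302612304688
blue [610.1 118.2] [212.5  85. ] 86.40770721435547
  well 1081 [612.7 161.6] [70.4 56.1] 86.5185775756836
  well 681 [606.6  71.1] [50.5 49. ] 15.328455924987793
```

View pics/crop.png

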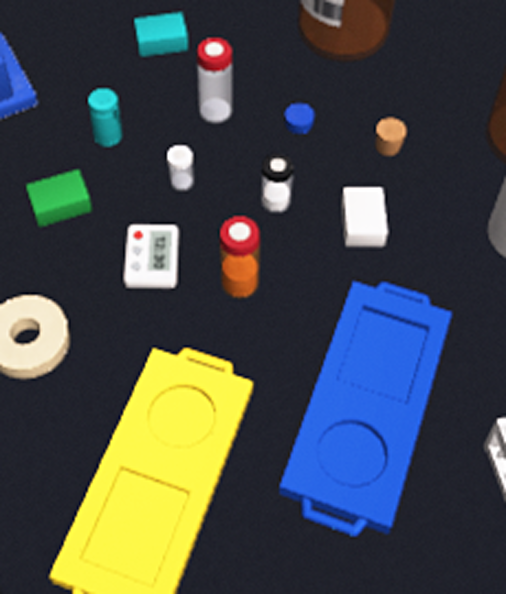

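Crop confirms: amber with orange filling at (240,255), black cap with pale centre at (278,185), plain white carton at (365,215), cork at (391,135). Next I locate the tall obstacles and write the move calculator.

```bash
cat >> h.py <<'E'
def go(x,y,z,yaw_deg,per=0.035):
    """mm-free: print turn (tool z) and, after the turn, the shift in shares to the TCP target"""
    s=get_state(); R=s["orientation"]; R=np.array(R); p=np.array(s["tcp_pos"])
    cur=np.degrees(np.arctan2(R[1,1],R[0,1])); a=-np.radians(yaw_deg-cur)/.12
    c,sn=np.cos(np.radians(yaw_deg)),np.sin(np.radians(yaw_deg))
    F=np.array([[-sn,c,0],[c,sn,0],[0,0,-1.]])
    tilt=R.T@np.array([0,0,-1]); tilt=np.array([-tilt[1],tilt[0]])/.12
    v=F.T@(np.array([x,y,z])-p)/.5
    n=int(np.ceil(np.linalg.norm(v)*.5/per))
    print("t",round(s["t"],2),"tcp",p.round(4),"yaw",cur.round(1),"turn z",a.round(3),"tilt fix",tilt.round(3),"shift",v.round(4),"rows",n,"each",(v/max(n,1)).round(4),"open",s["opening"],"F",np.round(s["force"],1))
E
python3 - <<'E'
from h import *
d=dict(np.load("side.npz")); W=cloud(d)
m=((W[...,2]>.09)&(W[...,0]>.1)&(W[...,0]<1)&(W[...,1]<.85)&(d["range_z"]>0)).astype(np.uint8)
n,L,st,c=cv2.connectedComponentsWithStats(m,connectivity=4)
for i in range(1,n):
    if st[i,4]>60:
        P=W[L==i]; print(c[i].round(),P.min(0).round(3),P.max(0).round(3))
go(.480,.194,.15,87)
E
```

```text
[200.  22.] [0.1   0.438 0.205] [0.165 0.588 0.347]
[562.  59.] [0.493 0.303 0.29 ] [0.885 0.692 0.471]
[380. 119.] [0.445 0.469 0.09 ] [0.541 0.542 0.222]
[475. 174.] [0.656 0.384 0.09 ] [0.741 0.449 0.193]
[615. 246.] [0.897 0.267 0.09 ] [0.938 0.292 0.265]
[472. 225.] [0.677 0.286 0.09 ] [0.739 0.343 0.133]
[520. 244.] [0.766 0.245 0.09 ] [0.792 0.274 0.202]
[ 49. 276.] [ 0.1   -0.048  0.102] [0.118 0.018 0.208]
[554. 336.] [0.795 0.086 0.09 ] [0.876 0.208 0.22 ]
t 0.1 tcp [0.1337 0.533  0.2044] yaw 75.9 turn z -1.612 tilt fix [-0.016 -0.002] shift [-0.7272 -0.6408  0.1089] rows 14 each [-0.0519 -0.0458  0.0078] open 1.0017079408935534 F [-1.  -0.4 -0.1]
```

{"api": "move_arm", "payload": {
  "moves": [
    [[0,0,0],[0,0,-0.806]],
    [[0,0,0],[0,0,-0.806]],
    [[-0.052,-0.0458,0.0078],[0,0,0]],
    [[-0.052,-0.0458,0.0078],[0,0,0]],
    [[-0.052,-0.0458,0.0078],[0,0,0]],
    [[-0.052,-0.0458,0.0078],[0,0,0]],
    [[-0.052,-0.0458,0.0078],[0,0,0]],
    [[-0.052,-0.0458,0.0078],[0,0,0]],
    [[-0.052,-0.0458,0.0078],[0,0,0]],
    [[-0.052,-0.0458,0.0078],[0,0,0]],
    [[-0.052,-0.0458,0.0078],[0,0,0]],
    [[-0.052,-0.0458,0.0078],[0,0,0]],
    [[-0.052,-0.0458,0.0078],[0,0,0]],
    [[-0.052,-0.0458,0.0078],[0,0,0]],
    [[-0.052,-0.0458,0.0078],[0,0,0]],
    [[-0.052,-0.0458,0.0078],[0,0,0]],
    [[0,0,0],[0,0,0]],
    [[0,0,0],[0,0,0]]
  ],
  "grip": 1
}}

```text
t: 1.6
tcp_pos: [0.4808, 0.1929, 0.1497]
orientation: [[-0.998, 0.056, -0.002], [0.056, 0.998, -0.0], [0.002, -0.0, -1.0]]
force: [0.2, 0.4, 0.4]
opening: 1.001
grip_force: 0.0
```

```bash
python3 - <<'E'
from h import *
go(.480,.194,.03,87,.03)
d=dict(np.load("side.npz")); W=cloud(d).reshape(-1,3)
P=W[(W[:,2]>.28)&(W[:,2]<.8)&(W[:,0]>.3)]; r=np.hypot(P[:,0]-.57,P[:,1]-.38); i=r.argsort()[:3]; print(P[i],r[i])
d=get_image("wrist"); save("w1.png",d["img"]); print(d["fov_y"],d["cx"],d["cy"])
E
```

```text
t 1.6 tcp [0.4808 0.1929 0.1497] yaw 86.8 turn z -0.028 tilt fix [-0.004 -0.021] shift [0.0018 0.0021 0.2394] rows 4 each [0.0004 0.0005 0.0599] open 1.00108848426918 F [0.2 0.4 0.4]
[[0.69085978 0.49016563 0.41293463]
 [0.69742684 0.48321868 0.41847605]
 [0.69643916 0.48462247 0.41345656]] [0.16353456 0.16398687 0.16411192]
65.70646984690485 321.0578196470625 237.2997351181139
```

View pics/w1.png

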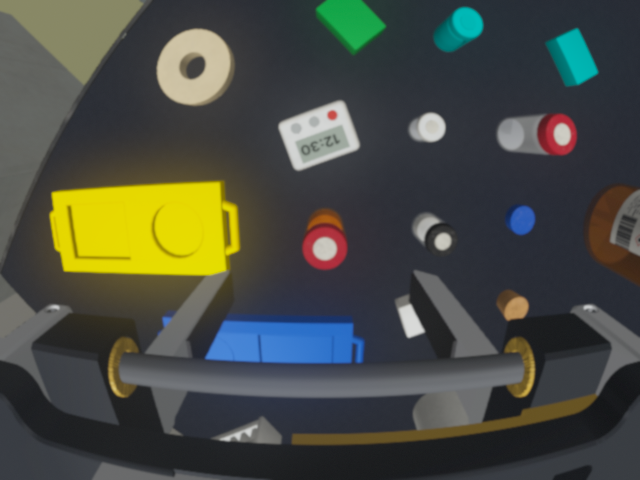

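The wrist view shows the amber vial at (325,248) centred between the fingers, so I descend and grip.

{"api": "move_arm", "payload": {
  "moves": [
    [[0,0,0.06],[0,0,0]],
    [[0,0,0.06],[0,0,0]],
    [[0.001,0.001,0.06],[0,0,0]],
    [[0.001,0.001,0.06],[0,0,0]],
    [[0,0,0],[0,0,0]]
  ]
}}

```text
t: 2.07
tcp_pos: [0.4734, 0.1953, 0.0245]
orientation: [[-0.999, 0.05, -0.013], [0.05, 0.999, -0.003], [0.013, -0.004, -1.0]]
force: [-0.6, 0.5, -1.0]
opening: 1.0
grip_force: 0.0
```

{"api": "move_arm", "payload": {
  "moves": [
    [[0,0,0],[0,0,0]],
    [[0,0,0],[0,0,0]],
    [[0,0,0],[0,0,0]],
    [[0,0,0],[0,0,0]],
    [[0,0,0],[0,0,0]],
    [[0,0,0],[0,0,0]],
    [[0,0,0],[0,0,0]],
    [[0,0,0],[0,0,0]],
    [[0,0,0],[0,0,0]],
    [[0,0,0],[0,0,0]]
  ],
  "grip": -1,
  "squeeze": 15
}}

```text
t: 2.9
tcp_pos: [0.4796, 0.1953, 0.0309]
orientation: [[-0.999, 0.052, -0.0], [0.052, 0.999, 0.0], [0.0, 0.0, -1.0]]
force: [-1.1, 0.2, 0.4]
opening: 0.341
grip_force: 15.0
```

```bash
python3 - <<'E'
from h import *
go(.480,.194,.14,87,.03)
go(.4738,.0581,.14,87.4,.03)
E
```

```text
t 2.9 tcp [0.4796 0.1953 0.0309] yaw 87.0 turn z -0.001 tilt fix [ 0.001 -0.   ] shift [-0.0009 -0.0025 -0.2183] rows 4 each [-0.0002 -0.0006 -0.0546] open 0.34110111152103034 F [-1.1  0.2  0.4]
t 2.9 tcp [0.4796 0.1953 0.0309] yaw 87.0 turn z -0.059 tilt fix [ 0.001 -0.   ] shift [-0.0008 -0.2746 -0.2183] rows 6 each [-0.0001 -0.0458 -0.0364] open 0.34110111152103034 F [-1.1  0.2  0.4]
```

{"api": "move_arm", "payload": {
  "moves": [
    [[0,0,-0.04],[0,0,0]],
    [[0,0,-0.05],[0,0,0]],
    [[0,-0.02,-0.04],[0,0,0]],
    [[0,-0.05,-0.02],[0,0,0]],
    [[0,-0.06,0],[0,0,0]],
    [[0,-0.06,0],[0,0,0]],
    [[0,-0.05,0],[0,0,0]],
    [[0,-0.0346,0],[0,0,0]],
    [[0,0,0],[0,0,0]],
    [[0,0,0],[0,0,0]],
    [[0,0,0],[0,0,0]]
  ]
}}

```text
t: 3.82
tcp_pos: [0.4724, 0.0588, 0.1057]
orientation: [[-0.999, 0.052, -0.0], [0.052, 0.999, 0.001], [0.0, 0.001, -1.0]]
force: [-0.3, 0.2, -0.8]
opening: 0.345
grip_force: 14.9
```

```bash
python3 - <<'E'
from h import *
go(.4735,.0585,.0405,87,.02)
E
```

```text
t 3.82 tcp [0.4724 0.0588 0.1057] yaw 87.0 turn z 0.0 tilt fix [ 0.006 -0.003] shift [-0.0023 -0.0005  0.1304] rows 4 each [-0.0006 -0.0001  0.0326] open 0.34486009873643203 F [-0.3  0.2 -0.8]
```

{"api": "move_arm", "payload": {
  "moves": [
    [[-0.001,0,0.03],[0,0,0]],
    [[-0.0013,0,0.03],[0,0,0]],
    [[0,0,0.03],[0,0,0]],
    [[0,0,0.025],[0,0,0]],
    [[0,0,0.0154],[0,0,0]],
    [[0,0,0],[0,0,0]],
    [[0,0,0],[0,0,0]],
    [[0,0,0],[0,0,0]]
  ]
}}

```text
t: 4.48
tcp_pos: [0.4741, 0.0586, 0.0413]
orientation: [[-0.999, 0.052, 0.001], [0.052, 0.999, 0.0], [-0.001, 0.0, -1.0]]
force: [-0.0, -1.0, -0.6]
opening: 0.343
grip_force: 15.0
```

```bash
python3 - <<'E'
from h import *
go(.4735,.0585,.0405,87,.02)
d=get_image("side"); np.savez("side2.npz",**d); save("s2.png",cv2.resize(d["img"][180:440,200:450],None,fx=2,fy=2))
E
```

```text
t 4.48 tcp [0.4741 0.0586 0.0413] yaw 87.0 turn z 0.007 tilt fix [0.001 0.009] shift [ 0.0011 -0.0002  0.0017] rows 1 each [ 0.0011 -0.0002  0.0017] open 0.34305148687128073 F [-0.  -1.  -0.6]
```

View pics/s2.png

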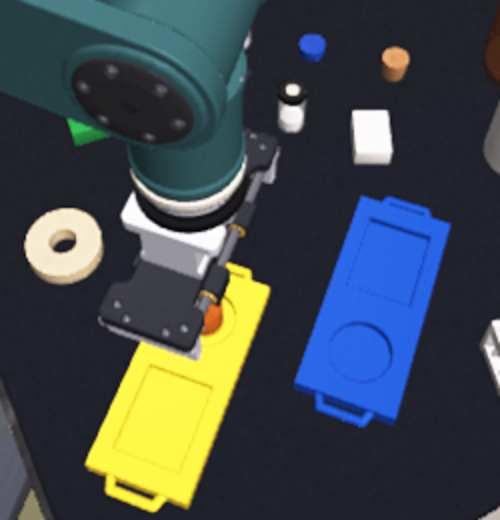

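The orange vial sits over the round well at (212,318). I lower it the last 2 mm, release and rise.

{"api": "move_arm", "payload": {
  "moves": [
    [[0,0,0.002],[0,0,0]],
    [[0,0,0.002],[0,0,0]],
    [[0,0,0],[0,0,0]],
    [[0,0,0],[0,0,0]]
  ]
}}

```text
t: 4.87
tcp_pos: [0.4736, 0.0581, 0.0387]
orientation: [[-0.999, 0.052, 0.0], [0.052, 0.999, 0.0], [-0.0, 0.0, -1.0]]
force: [0.9, -0.0, -0.8]
opening: 0.344
grip_force: 15.0
```

{"api": "move_arm", "payload": {
  "moves": [
    [[0,0,0],[0,0,0]],
    [[0,0,0],[0,0,0]],
    [[0,0,0],[0,0,0]],
    [[0,0,0],[0,0,0]],
    [[0,0,0],[0,0,0]],
    [[0,0,-0.03],[0,0,0]],
    [[0,0,-0.05],[0,0,0]],
    [[0,0,-0.06],[0,0,0]],
    [[0,0,-0.05],[0,0,0]],
    [[0,0,-0.03],[0,0,0]],
    [[0,0,0],[0,0,0]]
  ],
  "grip": 0.3
}}

```text
t: 5.78
tcp_pos: [0.4762, 0.0582, 0.1532]
orientation: [[-0.999, 0.052, 0.009], [0.052, 0.999, 0.0], [-0.009, 0.001, -1.0]]
force: [-0.3, 0.3, 0.2]
opening: 0.649
grip_force: 0.0
```

```bash
python3 - <<'E'
from h import *
go(.4862,.287,.15,87,.035)
E
```

```text
t 5.78 tcp [0.4762 0.0582 0.1532] yaw 87.0 turn z 0.0 tilt fix [0.005 0.072] shift [0.0039 0.4581 0.0064] rows 7 each [0.0006 0.0654 0.0009] open 0.6485642822002678 F [-0.3  0.3  0.2]
```

{"api": "move_arm", "payload": {
  "moves": [
    [[-0.001,0.04,0],[0,0,0]],
    [[0,0.07,0],[0,0,0]],
    [[0,0.07,0],[0,0,0]],
    [[0,0.07,0],[0,0,0]],
    [[0,0.07,0],[0,0,0]],
    [[0,0.07,0],[0,0,0]],
    [[0,0.05,0],[0,0,0]],
    [[0,0.018,0],[0,0,0]],
    [[0,0,0],[0,0,0]],
    [[0,0,0],[0,0,0]],
    [[0,0,0],[0,0,0]]
  ]
}}

```text
t: 6.7
tcp_pos: [0.486, 0.2853, 0.1481]
orientation: [[-0.999, 0.054, -0.001], [0.054, 0.999, -0.001], [0.001, -0.001, -1.0]]
force: [0.8, -0.7, -0.5]
opening: 0.648
grip_force: 0.0
```

```bash
python3 - <<'E'
from h import *
go(.4862,.287,.020,87,.035)
d=get_image("side"); W=cloud(d); np.savez("side3.npz",**d)
d2=get_image("wrist"); save("w2.png",d2["img"])
f=240/np.tan(np.radians(d2["fov_y"]/2))
for X in ([.4862,.287,.055],[.4735,.0585,.088]):
    c=d2["R"]@np.array(X)+d2["t"]; th=np.arctan2(np.hypot(c[0],c[1]),c[2]); r=f*th/np.hypot(c[0],c[1]); print(d2["cx"]+c[0]*r,d2["cy"]+c[1]*r)
E
```

```text
t 6.7 tcp [0.486  0.2853 0.1481] yaw 86.9 turn z -0.011 tilt fix [-0.01  -0.007] shift [-0.0003  0.0034  0.2561] rows 4 each [-0.0001  0.0008  0.064 ] open 0.6478217807852045 F [ 0.8 -0.7 -0.5]
323.6528344146411 239.30242641491142
47.134327440838604 248.7919901266409
```

View pics/w2.png

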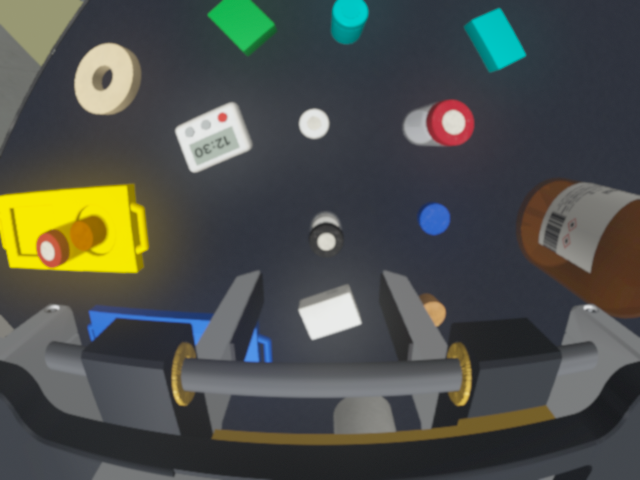

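The amber vial stands in the yellow round well (cap at (52,250)). The black cap at (326,241) is within about 1 mm of its projected spot.

{"api": "move_arm", "payload": {
  "moves": [
    [[0,0,0.05],[0,0,0]],
    [[0,0.001,0.07],[0,0,0]],
    [[0,0.001,0.07],[0,0,0]],
    [[0,0,0.046],[0,0,0]],
    [[0,0,0.02],[0,0,0]],
    [[0,0,0],[0,0,0]],
    [[0,0,0],[0,0,0]],
    [[0,0,0],[0,0,0]]
  ]
}}

```text
t: 7.47
tcp_pos: [0.4879, 0.2882, 0.0231]
orientation: [[-0.999, 0.053, 0.004], [0.053, 0.999, 0.002], [-0.004, 0.002, -1.0]]
force: [0.2, 1.2, 0.3]
opening: 0.652
grip_force: 0.0
```

{"api": "move_arm", "payload": {
  "moves": [
    [[0,0,0],[0,0,0]],
    [[0,0,0],[0,0,0]],
    [[0,0,0],[0,0,0]],
    [[0,0,0],[0,0,0]],
    [[0,0,0],[0,0,0]],
    [[0,0,0],[0,0,0]],
    [[0,0,0],[0,0,0]],
    [[0,0,0],[0,0,0]]
  ],
  "grip": -1,
  "squeeze": 12
}}

```text
t: 8.13
tcp_pos: [0.4862, 0.2879, 0.0209]
orientation: [[-0.999, 0.052, 0.0], [0.052, 0.999, 0.0], [-0.0, 0.0, -1.0]]
force: [-0.1, 0.2, 1.1]
opening: 0.279
grip_force: 12.0
```

```bash
python3 - <<'E'
from h import *
go(.607,.068,.10,87,.035)
E
```

```text
t 8.13 tcp [0.4862 0.2879 0.0209] yaw 87.0 turn z 0.001 tilt fix [0.003 0.002] shift [-0.2643 -0.4267 -0.1582] rows 8 each [-0.033  -0.0533 -0.0198] open 0.2787459360562189 F [-0.1  0.2  1.1]
```

{"api": "move_arm", "payload": {
  "moves": [
    [[0,0,-0.05],[0,0,0]],
    [[0,0,-0.06],[0,0,0]],
    [[-0.015,-0.025,-0.048],[0,0,0]],
    [[-0.039,-0.062,0],[0,0,0]],
    [[-0.039,-0.062,0],[0,0,0]],
    [[-0.039,-0.062,0],[0,0,0]],
    [[-0.039,-0.062,0],[0,0,0]],
    [[-0.039,-0.062,0],[0,0,0]],
    [[-0.039,-0.062,0],[0,0,0]],
    [[-0.015,-0.03,0],[0,0,0]],
    [[0,0,0],[0,0,0]],
    [[0,0,0],[0,0,0]],
    [[0,0,0],[0,0,0]],
    [[0,0,0],[0,0,0]]
  ]
}}

```text
t: 9.3
tcp_pos: [0.6061, 0.0691, 0.0996]
orientation: [[-0.999, 0.051, -0.001], [0.051, 0.999, 0.001], [0.001, 0.001, -1.0]]
force: [0.4, 0.2, -0.0]
opening: 0.277
grip_force: 11.9
```

```bash
python3 - <<'E'
from h import *
go(.607,.068,.0298,87,.035)
E
```

```text
t 9.3 tcp [0.6061 0.0691 0.0996] yaw 87.1 turn z 0.014 tilt fix [ 0.005 -0.005] shift [-0.0019 -0.0022  0.1395] rows 2 each [-0.001  -0.0011  0.0698] open 0.2766808074844548 F [ 0.4  0.2 -0. ]
```

Lower to 1 mm above the floor, settle, release, rise.

{"api": "move_arm", "payload": {
  "moves": [
    [[-0.001,-0.001,0.04],[0,0,0]],
    [[0,0,0.04],[0,0,0]],
    [[0,0,0.03],[0,0,0]],
    [[0,0,0.02],[0,0,0]],
    [[0,0,0.009],[0,0,0]],
    [[0,0,0],[0,0,0]],
    [[0,0,0],[0,0,0]],
    [[0,0,0],[0,0,0]],
    [[0,0,0],[0,0,0]]
  ]
}}

```text
t: 10.05
tcp_pos: [0.6079, 0.0673, 0.0312]
orientation: [[-0.999, 0.052, 0.002], [0.052, 0.999, 0.0], [-0.002, 0.0, -1.0]]
force: [0.4, 0.1, 0.9]
opening: 0.277
grip_force: 12.0
```

{"api": "move_arm", "payload": {
  "moves": [
    [[0,0,0],[0,0,0]],
    [[0,0,0],[0,0,0]],
    [[0,0,0],[0,0,0]],
    [[0,0,0],[0,0,0]],
    [[0,0,0],[0,0,0]],
    [[0,0,-0.03],[0,0,0]],
    [[0,0,-0.05],[0,0,0]],
    [[0,0,-0.05],[0,0,0]],
    [[0,0,-0.04],[0,0,0]],
    [[0,0,0],[0,0,0]],
    [[0,0,0],[0,0,0]]
  ],
  "grip": 0.3
}}

```text
t: 10.97
tcp_pos: [0.6081, 0.0672, 0.1164]
orientation: [[-0.999, 0.052, 0.003], [0.052, 0.999, 0.0], [-0.003, 0.0, -1.0]]
force: [-0.3, 0.1, -0.2]
opening: 0.65
grip_force: 0.0
```

```bash
python3 - <<'E'
from h import *
go(.5708,.3825,.115,87,.035)
d=get_image("side"); save("s3.png",d["img"])
E
```

```text
t 10.97 tcp [0.6081 0.0672 0.1164] yaw 87.0 turn z -0.0 tilt fix [0.003 0.027] shift [0.1075 0.6259 0.0028] rows 10 each [0.0108 0.0626 0.0003] open 0.6498157527715378 F [-0.3  0.1 -0.2]
```

{"api": "move_arm", "payload": {
  "moves": [
    [[0.0108,0.04,0],[0,0,0]],
    [[0.0108,0.065,0],[0,0,0]],
    [[0.0108,0.065,0],[0,0,0]],
    [[0.0108,0.065,0],[0,0,0]],
    [[0.0108,0.065,0],[0,0,0]],
    [[0.0108,0.065,0],[0,0,0]],
    [[0.0108,0.065,0],[0,0,0]],
    [[0.0108,0.065,0],[0,0,0]],
    [[0.0108,0.065,0],[0,0,0]],
    [[0.0103,0.046,0],[0,0,0]],
    [[0,0.02,0],[0,0,0]],
    [[0,0,0],[0,0,0]],
    [[0,0,0],[0,0,0]],
    [[0,0,0],[0,0,0]]
  ]
}}

```text
t: 12.18
tcp_pos: [0.5702, 0.3807, 0.1142]
orientation: [[-0.999, 0.054, -0.001], [0.054, 0.999, -0.002], [0.001, -0.002, -1.0]]
force: [0.6, 0.3, 0.2]
opening: 0.649
grip_force: 0.0
```

```bash
python3 - <<'E'
from h import *
go(.5708,.3825,.008,87,.035)
d=get_image("wrist"); save("w3.png",d["img"])
E
```

```text
t 12.18 tcp [0.5702 0.3807 0.1142] yaw 86.9 turn z -0.013 tilt fix [-0.014 -0.01 ] shift [-0.0011  0.0036  0.2124] rows 4 each [-0.0003  0.0009  0.0531] open 0.6485749305922888 F [0.6 0.3 0.2]
```

View pics/w3.png

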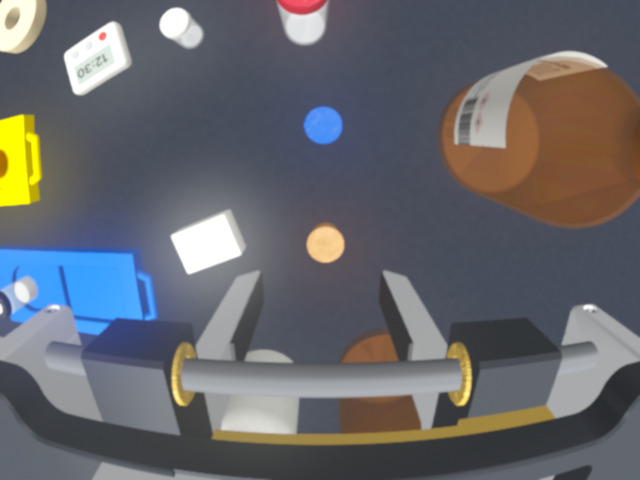

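The cork is centred at (325,243), and the black-capped vial stands in the blue well at left.

{"api": "move_arm", "payload": {
  "moves": [
    [[0,0.001,0.04],[0,0,0]],
    [[0,0.001,0.06],[0,0,0]],
    [[0,0.001,0.05],[0,0,0]],
    [[0,0,0.04],[0,0,0]],
    [[0,0,0.022],[0,0,0]],
    [[0,0,0],[0,0,0]],
    [[0,0,0],[0,0,0]],
    [[0,0,0],[0,0,0]]
  ]
}}

```text
t: 12.9
tcp_pos: [0.5715, 0.3842, 0.0114]
orientation: [[-0.999, 0.053, 0.003], [0.053, 0.999, 0.002], [-0.003, 0.002, -1.0]]
force: [-0.3, 0.6, 0.9]
opening: 0.651
grip_force: 0.0
```

{"api": "move_arm", "payload": {
  "moves": [
    [[0,0,0],[0,0,0]],
    [[0,0,0],[0,0,0]],
    [[0,0,0],[0,0,0]],
    [[0,0,0],[0,0,0]],
    [[0,0,0],[0,0,0]],
    [[0,0,0],[0,0,0]],
    [[0,0,0],[0,0,0]],
    [[0,0,0],[0,0,0]]
  ],
  "grip": -1,
  "squeeze": 10
}}

```text
t: 13.57
tcp_pos: [0.5701, 0.3842, 0.0095]
orientation: [[-0.999, 0.052, 0.0], [0.052, 0.999, 0.0], [-0.0, 0.0, -1.0]]
force: [0.2, -0.6, 0.4]
opening: 0.295
grip_force: 10.0
```

```bash
python3 - <<'E'
from h import *
go(.6126,.158,.10,87,.035)
E
```

```text
t 13.57 tcp [0.5701 0.3842 0.0095] yaw 87.0 turn z 0.001 tilt fix [0.002 0.002] shift [-0.1086 -0.4473 -0.1811] rows 8 each [-0.0136 -0.0559 -0.0226] open 0.29453177994126223 F [ 0.2 -0.6  0.4]
```

{"api": "move_arm", "payload": {
  "moves": [
    [[0,0,-0.04],[0,0,0]],
    [[0,0,-0.06],[0,0,0]],
    [[0,0,-0.051],[0,0,0]],
    [[-0.008,-0.03,-0.03],[0,0,0]],
    [[-0.014,-0.058,0],[0,0,0]],
    [[-0.014,-0.058,0],[0,0,0]],
    [[-0.014,-0.058,0],[0,0,0]],
    [[-0.014,-0.058,0],[0,0,0]],
    [[-0.014,-0.058,0],[0,0,0]],
    [[-0.014,-0.058,0],[0,0,0]],
    [[-0.014,-0.045,0],[0,0,0]],
    [[-0.002,-0.0243,0],[0,0,0]],
    [[0,0,0],[0,0,0]],
    [[0,0,0],[0,0,0]],
    [[0,0,0],[0,0,0]]
  ]
}}

```text
t: 14.82
tcp_pos: [0.6118, 0.1589, 0.0995]
orientation: [[-0.999, 0.052, -0.0], [0.052, 0.999, 0.001], [0.001, 0.001, -1.0]]
force: [0.7, 0.7, 0.1]
opening: 0.292
grip_force: 10.0
```

```bash
python3 - <<'E'
from h import *
go(.6126,.158,.0185,87,.035)
a=get_image("side")["img"][150:420,250:480]; b=get_image("wrist")["img"][150:420,120:520]
save("s4.png",np.hstack([a,b]))
E
```

```text
t 14.82 tcp [0.6118 0.1589 0.0995] yaw 87.0 turn z 0.007 tilt fix [ 0.006 -0.004] shift [-0.0017 -0.0016  0.162 ] rows 3 each [-0.0006 -0.0005  0.054 ] open 0.291681060573901 F [0.7 0.7 0.1]
```

View pics/s4.png

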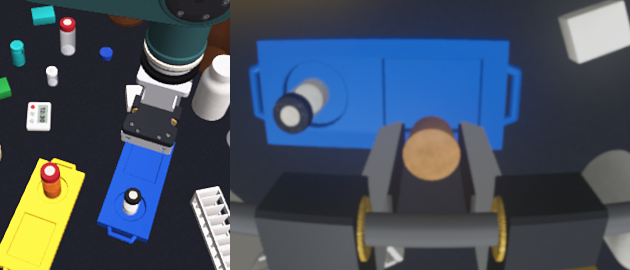

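The cork is held level at (430,150), and both vials stand in their wells. Lower and release.

{"api": "move_arm", "payload": {
  "moves": [
    [[-0.001,-0.001,0.04],[0,0,0]],
    [[0,0,0.05],[0,0,0]],
    [[0,0,0.04],[0,0,0]],
    [[0,0,0.02],[0,0,0]],
    [[0,0,0.012],[0,0,0]],
    [[0,0,0],[0,0,0]],
    [[0,0,0],[0,0,0]],
    [[0,0,0],[0,0,0]],
    [[0,0,0],[0,0,0]]
  ]
}}

```text
t: 15.67
tcp_pos: [0.6137, 0.1576, 0.02]
orientation: [[-0.999, 0.052, 0.002], [0.052, 0.999, 0.0], [-0.002, 0.001, -1.0]]
force: [0.9, 0.3, -0.3]
opening: 0.291
grip_force: 10.0
```

{"api": "move_arm", "payload": {
  "moves": [
    [[0,0,0],[0,0,0]],
    [[0,0,0],[0,0,0]],
    [[0,0,0],[0,0,0]],
    [[0,0,0],[0,0,0]],
    [[0,0,0],[0,0,0]],
    [[0,0,-0.03],[0,0,0]],
    [[0,0,-0.05],[0,0,0]],
    [[0,0,-0.05],[0,0,0]],
    [[0,0,-0.03],[0,0,0]],
    [[0,0,0],[0,0,0]],
    [[0,0,0],[0,0,0]]
  ],
  "grip": -0.1
}}

```text
t: 16.58
tcp_pos: [0.6134, 0.1574, 0.0996]
orientation: [[-0.999, 0.052, 0.002], [0.052, 0.999, 0.0], [-0.002, 0.001, -1.0]]
force: [-0.4, 0.3, -0.4]
opening: 0.449
grip_force: 0.0
```

```bash
python3 - <<'E'
from h import *
go(.5672,.2868,.10,106.3,.035)
E
```

```text
t 16.58 tcp [0.6134 0.1574 0.0996] yaw 87.0 turn z -2.807 tilt fix [0.005 0.02 ] shift [ 0.016   0.2742 -0.0008] rows 4 each [ 0.004   0.0686 -0.0002] open 0.44905260866220176 F [-0.4  0.3 -0.4]
```

{"api": "move_arm", "payload": {
  "moves": [
    [[0,0,0],[0,0,-0.7]],
    [[0,0,0],[0,0,-0.7]],
    [[0,0,0],[0,0,-0.7]],
    [[0,0,0],[0,0,-0.707]],
    [[0.004,0.05,0],[0,0,0]],
    [[0.004,0.07,0],[0,0,0]],
    [[0.004,0.07,0],[0,0,0]],
    [[0.004,0.05,0],[0,0,0]],
    [[0,0.034,0],[0,0,0]],
    [[0,0,0],[0,0,0]],
    [[0,0,0],[0,0,0]],
    [[0,0,0],[0,0,0]]
  ],
  "grip": 0.45
}}

```text
t: 17.58
tcp_pos: [0.5662, 0.2855, 0.0971]
orientation: [[-0.96, -0.28, -0.002], [-0.28, 0.96, -0.002], [0.002, -0.001, -1.0]]
force: [-0.2, -0.2, -0.3]
opening: 0.728
grip_force: 0.0
```

```bash
python3 - <<'E'
from h import *
go(.5672,.2868,.008,106.3,.035)
d=get_image("wrist"); save("w4.png",d["img"])
E
```

```text
t 17.58 tcp [0.5662 0.2855 0.0971] yaw 106.3 turn z -0.004 tilt fix [-0.008 -0.021] shift [-0.0026  0.002   0.1782] rows 3 each [-0.0009  0.0007  0.0594] open 0.7281150504348668 F [-0.2 -0.2 -0.3]
```

View pics/w4.png

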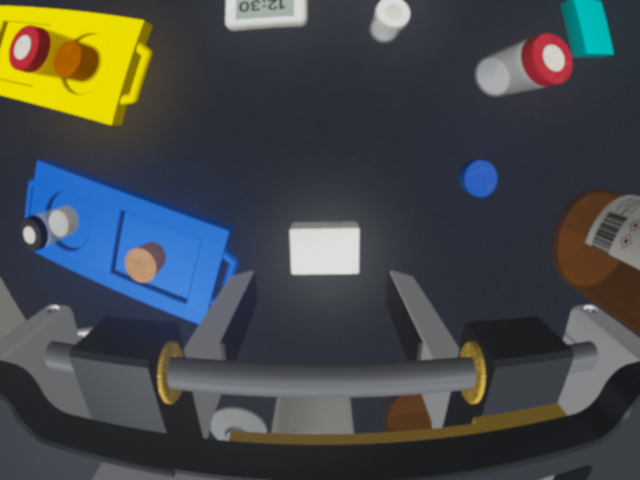

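The cork stands in the blue oblong well (145,262). The carton at (325,250) is square to the fingers, so I descend and grip it.

{"api": "move_arm", "payload": {
  "moves": [
    [[-0.001,0.001,0.04],[0,0,0]],
    [[0,0,0.06],[0,0,0]],
    [[0,0,0.04],[0,0,0]],
    [[0,0,0.03],[0,0,0]],
    [[0,0,0.01],[0,0,0]],
    [[0,0,0],[0,0,0]],
    [[0,0,0],[0,0,0]],
    [[0,0,0],[0,0,0]]
  ]
}}

```text
t: 18.3
tcp_pos: [0.5683, 0.2872, 0.0104]
orientation: [[-0.96, -0.28, 0.003], [-0.28, 0.96, 0.001], [-0.003, 0.0, -1.0]]
force: [0.7, -0.3, 0.5]
opening: 0.727
grip_force: 0.0
```

{"api": "move_arm", "payload": {
  "moves": [
    [[0,0,0],[0,0,0]],
    [[0,0,0],[0,0,0]],
    [[0,0,0],[0,0,0]],
    [[0,0,0],[0,0,0]],
    [[0,0,0],[0,0,0]],
    [[0,0,0],[0,0,0]],
    [[0,0,0],[0,0,0]],
    [[0,0,0],[0,0,0]]
  ],
  "grip": -1,
  "squeeze": 15
}}

```text
t: 18.97
tcp_pos: [0.5674, 0.2876, 0.0097]
orientation: [[-0.96, -0.281, 0.001], [-0.281, 0.96, 0.001], [-0.002, 0.0, -1.0]]
force: [-0.4, 0.0, 5.9]
opening: 0.531
grip_force: 15.0
```

```bash
python3 - <<'E'
from h import *
go(.4697,-.0318,.15,87.4,.035)
E
```

```text
t 18.97 tcp [0.5674 0.2876 0.0097] yaw 106.3 turn z 2.75 tilt fix [0.003 0.013] shift [ 0.1662 -0.647  -0.2807] rows 11 each [ 0.0151 -0.0588 -0.0255] open 0.5306232490467292 F [-0.4  0.   5.9]
```

{"api": "move_arm", "payload": {
  "moves": [
    [[0,0,-0.03],[0,0,0]],
    [[0,0,-0.05],[0,0,0]],
    [[0,0,-0.06],[0,0,0]],
    [[0,0,-0.06],[0,0,0]],
    [[0,0,-0.05],[0,0,0.4]],
    [[0,0,-0.031],[0,0,0.65]],
    [[0,0,0],[0,0,0.65]],
    [[0,0,0],[0,0,0.65]],
    [[0,0,0],[0,0,0.4]],
    [[0,0,0],[0,0,0]],
    [[0,0,0],[0,0,0]]
  ]
}}

```text
t: 19.88
tcp_pos: [0.5665, 0.287, 0.148]
orientation: [[-0.999, 0.044, -0.002], [0.044, 0.999, -0.001], [0.002, -0.001, -1.0]]
force: [0.2, -0.3, -0.5]
opening: 0.531
grip_force: 15.0
```

{"api": "move_arm", "payload": {
  "moves": [
    [[0.007,-0.03,0],[0,0,0]],
    [[0.0151,-0.0588,0],[0,0,0]],
    [[0.0151,-0.0588,0],[0,0,0]],
    [[0.0151,-0.0588,0],[0,0,0]],
    [[0.0151,-0.0588,0],[0,0,0]],
    [[0.0151,-0.0588,0],[0,0,0]],
    [[0.0151,-0.0588,0],[0,0,0]],
    [[0.0151,-0.0588,0],[0,0,0]],
    [[0.0151,-0.0588,0],[0,0,0]],
    [[0.0151,-0.0588,0],[0,0,0]],
    [[0.0151,-0.0588,0],[0,0,0]],
    [[0.0081,-0.0288,0],[0,0,0]],
    [[0,0,0],[0,0,0]],
    [[0,0,0],[0,0,0]],
    [[0,0,0],[0,0,0]]
  ]
}}

```text
t: 21.13
tcp_pos: [0.4693, -0.0315, 0.149]
orientation: [[-0.999, 0.045, -0.0], [0.045, 0.999, 0.001], [0.0, 0.001, -1.0]]
force: [0.0, 0.5, -1.1]
opening: 0.53
grip_force: 15.0
```

```bash
python3 - <<'E'
from h import *
go(.4697,-.0318,.018,87.4,.035)
a=get_image("side")["img"][150:440,220:450]; b=get_image("wrist")["img"][100:390,120:520]
save("s5.png",np.hstack([a,b]))
E
```

```text
t 21.13 tcp [ 0.4693 -0.0315  0.149 ] yaw 87.4 turn z 0.005 tilt fix [ 0.006 -0.001] shift [-0.0008 -0.0006  0.2619] rows 4 each [-0.0002 -0.0002  0.0655] open 0.5302565354871536 F [ 0.   0.5 -1.1]
```

View pics/s5.png

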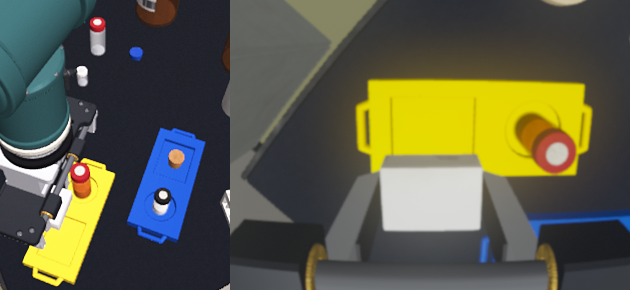

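The carton is held level over the yellow oblong well, and everything else stands in place. Lower and release.

{"api": "move_arm", "payload": {
  "moves": [
    [[0,0,0.04],[0,0,0]],
    [[0,0,0.06],[0,0,0]],
    [[0,0,0.06],[0,0,0]],
    [[0,0,0.05],[0,0,0]],
    [[0,0,0.03],[0,0,0]],
    [[0,0,0.02],[0,0,0]],
    [[0,0,0],[0,0,0]],
    [[0,0,0],[0,0,0]],
    [[0,0,0],[0,0,0]],
    [[0,0,0],[0,0,0]]
  ]
}}

```text
t: 22.07
tcp_pos: [0.4701, -0.0319, 0.0201]
orientation: [[-0.999, 0.045, 0.002], [0.045, 0.999, -0.0], [-0.002, -0.0, -1.0]]
force: [1.0, -0.4, 0.2]
opening: 0.529
grip_force: 15.0
```

{"api": "move_arm", "payload": {
  "moves": [
    [[0,0,0],[0,0,0]],
    [[0,0,0],[0,0,0]],
    [[0,0,0],[0,0,0]],
    [[0,0,0],[0,0,0]],
    [[0,0,0],[0,0,0]],
    [[0,0,-0.03],[0,0,0]],
    [[0,0,-0.05],[0,0,0]],
    [[0,0,-0.07],[0,0,0]],
    [[0,0,-0.07],[0,0,0]],
    [[0,0,-0.06],[0,0,0]],
    [[0.05,-0.03,-0.03],[0,0,0]],
    [[0.06,-0.05,0],[0,0,0]],
    [[0.06,-0.05,0],[0,0,0]],
    [[0.06,-0.05,0],[0,0,0]],
    [[0.03,-0.03,0],[0,0,0]],
    [[0,0,0],[0,0,0]],
    [[0,0,0],[0,0,0]]
  ],
  "grip": 0.3
}}

```text
t: 23.48
tcp_pos: [0.3345, -0.1314, 0.1744]
orientation: [[-0.999, 0.048, 0.002], [0.048, 0.999, 0.0], [-0.002, 0.0, -1.0]]
force: [-0.5, -0.1, 0.2]
opening: 0.65
grip_force: 0.0
```

```bash
sed -i 's/np.load("side.npz")/np.load("side9.npz")/; s/save("crop.png".*/save("crop9.png",cv2.resize(img[150:420,220:450],None,fx=2.2,fy=2.2))/' m.py
python3 - <<'E'
from h import *
np.savez("side9.npz",**get_image("side")); s=get_state(); print(s["t"],s["tcp_pos"],s["force"])
E
python3 m.py
```

```text
23.5333 [ 0.33499714 -0.1309354   0.17434442] [0.65018115 0.85032105 0.72924955]
bench z 0.0005783947755167028 0.034620252437856075
amber 0 1 top 0.0 c [0. 0.] size [0. 0.] ang 0.0 mean [0. 0.]
black 0 1 top 0.0 c [0. 0.] size [0. 0.] ang 0.0 mean [0. 0.]
cork 0 1 top 0.0 c [0. 0.] size [0. 0.] ang 0.0 mean [0. 0.]
carton 0 1 top 0.0 c [0. 0.] size [0. 0.] ang 0.0 mean [0. 0.]
clear 89 543 top 0.087 c [399.4 375.8] size [30.3 30.4] ang 20.0 mean [399.5 375.8]
small 95 194 top 0.0438 c [396.7 282.6] size [20.  19.2] ang 16.3 mean [396.7 282.4]
bcap 93 129 top 0.0165 c [481.1 385. ] size [27.2 27.2] ang 78.4 mean [482.  384.4]
timer 135 651 top 0.019 c [400.  192.6] size [43.2 57. ] ang 17.6 mean [400.2 192.3]
tvial 92 299 top 0.0568 c [312. 313.] size [24.8 25.6] ang 17.5 mean [311.8 313.2]
tape 141 1009 top 0.0206 c [328.6  88.5] size [66.1 67.8] ang 22.4 mean [329.4  87.5]
yellow [471.3   7.4] [212.4  85.8] 87.26456451416016
  well 639 [468.8 -29.4] [71.6 55.6] 87.12804412841797
blue [610.  117.5] [212.2  85.1] 86.4291763305664
  well 815 [612.6 161.5] [71.2 56.2] 86.57518005371094
  well 330 [606.8  68. ] [42.8 51.1] 85.59569549560547
```

View pics/crop9.png

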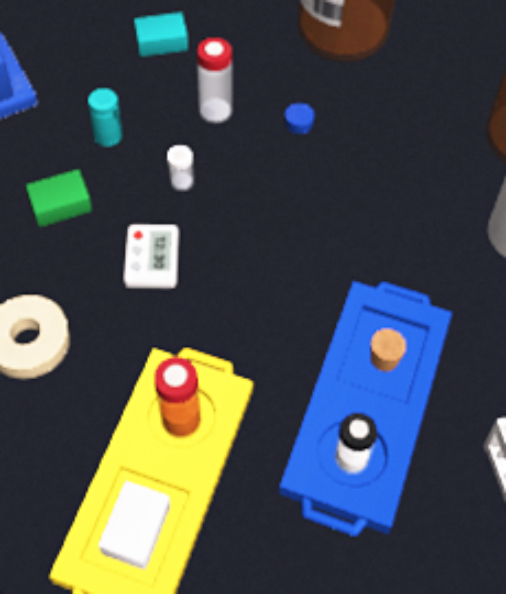

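All four pieces stand level in their wells: amber vial (180,395), carton (135,522), cork (388,350), black-capped vial (355,445). The rest of the stock has not moved, within about 1 mm, and the arm is clear.

```bash
python3 -c "
from station import *
print(sign_off())"
```

```text
the job is handed in; nothing more can be done
None
```

Both kits are packed and the job is handed in at about 23.5 s: the last picture showed all four pieces level in their wells and the other stock unmoved, but sign-off returned no verdict.

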